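# Push the lamp sled past its spring catch

## Robot

A 6-joint arm with a two-finger parallel gripper is mounted at the origin on the work surface. World frame = base frame: x ahead of the robot, y to its left, z up, the work surface at z = 0. Lengths are in m, angles in rad, forces in N, time in s.
With the tool pointing down it reaches from about 0.35 to 1 m from the base axis. Payload 7.1 kg.
Tool frame: the origin (TCP) lies at the very end of the fingers, on their centre line; the grasp point (between the pads) lies 19 mm behind it; z points along the fingers, y is the direction in which the jaws open and shut (so a half turn about z gives the same grasp; the last joint's range is limited). The gripper opens to 85 mm and grips with 20 to 120 N. Pads are 22 mm wide; open, the fingers measure 114 mm over their backs; the gripper's body (76 mm by 85 mm) begins 54 mm behind the grasp point. The pads swing forward as they close: fully open they stand 13 mm farther back than shut.
Start: joints at [-1.229, 0.423, 1.63, -0, 1.089, -0.019], TCP at [0.221, -0.585, 0.231] pointing down, gripper open.
Joint ranges: [-3, 3], [-0.9, 2.11], [0.09, 2.58], [-1.31, 4.45], [0.11, 2.69], [-2.54, 2.54]. Speed limits (rad/s): [2.39, 2.39, 3.01, 3.14, 3.14, 3.14].

## Interface

Orientations are given as [roll, pitch, yaw] about the fixed x, y, z axes, in that order (R = Rz(yaw) Ry(pitch) Rx(roll)).
In Python, from rig import env gives the robot as it stands.
- The arm moves only by the tool send_rows, never from a script. Its arguments are lists of equal length, an entry for each row: "turn": the turn, a rotation vector about the tool's x, y, z in degrees, a list of three; "translation": the shift along the tool's x, y, z in m, a list of three; "grip": the opening in per cent of the stroke, from 0 (shut) to 100 (fully open). In form: {"turn": [[ax, ay, az], ...], "translation": [[dx, dy, dz], ...], "grip": [grip, ...]}. A call has exactly 8 rows; each row shifts and turns the commanded pose from where the row before left it, along the tool's axes as they then stand; what a row does not reach is not made up. A row lasts 1/10 s, in which the tool goes at most 50 mm and 8.59 degrees, less where a joint would pass 70% of its speed; a pose out of reach is approached as far as the arm can. A call is refused whole if a number of a shift passes 0.05 or a number of a turn 8.59, either way. A call with a gripper value outside its range is refused whole. The fingers move at their own pace and stop on an object; "grip_force" is the grip in N (left out, the last holds). Time passes only in rows, so rows that do not move let the fingers close, or fill a call up. It gives the time, the measured TCP pose, the force and the opening at its end, in the units of the state.
- env.read_state(): the state, without advancing time (a new reading comes with each control period).
- env.read_camera(name): name is "side" or "top"; returns the picture (480x640x3 uint8, blue, green, red); there is no depth.
- env.camera_params(name): a dict with "mtx" (3x3 intrinsics, pixels), "R" (3x3) and "t" (3): a world point X has camera coordinates R X + t. Camera axes: x right, y down, z forward; pixel columns grow to the right and rows downward; lengths in m; the calibration is good to about 2 mm. A picture is of the moment at which its call begins. camera_params takes no time and is no camera call.
- env.job_done(): hands the job in, once; it reports no verdict.
The state is a dict: "t": time; "q": joint angles; "qd": joint speeds; "effort": joint torques, N m; "tool_pos": TCP position; "eef_rot": TCP orientation; "contact_force": force on the tool from outside, world axes, zero at the start; "ft_torque": the same for the moment, N m; "finger_gap": opening from 0.0 (shut) to 1.0 (fully open).
Only numpy, scipy, OpenCV 4.12 (cv2) and the standard library are available. Lean on these libraries where they do the work, as an engineer would, in place of code of your own. Each camera call takes 0.05 s, during which the arm holds its last target.

## Task

With the fingertips, press the long sprung bar in the middle of the lamp track right down behind the sled and keep it held down while you push the wooden lamp sled along the track, over the bar's tooth, until it reaches the end stop. Then let go, so that the bar springs back up and its tooth locks the sled in its window. Only press and push, do not lift or tip the sled, and leave the loose things around the track where they are.

Things in the scene. Friction and masses are not known exactly. Their poses are not given: they have to be found in the camera images.
- track: Fixed wooden track on the mat, 96 mm wide (x), 320 mm long (y = -225 to +95 mm), roughly across the robot's front. Origin: on its underside, in plan under the bar's tooth, on the centre line. +y is the way the sled must go, z up. Deck top at z = 16 mm. Guide walls rise 10 mm above the deck along both sides, inner faces at x = +-32 mm.
- stop_face (a point): Middle of the end stop's face at deck level (track y = 73 mm): a wooden block across the track's +y end, 36 mm high above the deck. The sled's front meets it; then the sled's origin is at track y = +3 mm.
- catch (a joint): Spring bar: 0 = up (start), 0.014 m = right down. Aluminium, along the track's centre line, 24 mm wide, from track y = -215 to +40 mm; flat top 22 mm above the deck when up, 8 mm when down. Goes straight down, level wherever pressed: about 3 N to start, 8 N right down; springs back up. The sled straddles it: a finger on the bar behind the sled can slide along it while its side pushes the sled.
- tooth_top (a point): Centre of the top of the tooth on the spring bar, which moves with it: 10 mm long (track y = -5 to +5 mm), 20 mm wide, 10 mm above the bar's top, so 32 mm above the deck when up. Up, it blocks the sled's front edge; with the bar more than 6 mm down it passes under the sled's platform (keep it well below that).
- sled: Loose dark wooden sled, about 0.4 kg, 60 mm wide, 100 mm long (y = -30 to +70 mm), axes as the track's, 2 mm play to each wall. Origin: underside of the runners (on the deck), centre of its window (y = -15 to +15 mm, open above, where the tooth rises). Front platform y = 15 to 70 mm, 26 to 36 mm above the deck, with a fixed green diya 18 mm high. Starts 6 to 36 mm short of the tooth.
- sled_push (a point): Middle of the back face of the sled's rear push plate, at sled y = -30 mm, 39 mm above the deck. The plate is 60 mm wide, 15 mm thick and stands from 26 to 52 mm above the deck, over the spring bar. Push here towards +y.
- kumkum_box: Bystander: loose round steel kumkum box with screw-top lid, 58 mm across, 51 mm high, on the far side of the track. Origin: centre of its underside.
- diya_a: Bystander: loose small green diya, 48 mm across, 18 mm high, on the far side of the track. Origin: centre of its underside.
- diya_b: Bystander: loose small green diya, 48 mm across, 18 mm high, on the robot's side of the track. Origin: centre of its underside.
- lighter: Bystander: loose lighter lying flat, 24 x 75 x 14 mm, on the robot's side of the track. Origin: on its underside, near its middle.
Things that resemble listed ones, but are neither listed nor needed, are in the scene too. There is more than one size of the sled; the one meant has the size given above.

How it is judged:
On the way, in this order (a step that is already met when the one before it is completed fails the run):
1. the bar is pressed down while the sled is still behind the tooth (value of joint catch above 0.008 m and y of sled in the frame of track below -0.07 m), for 0.05 s.
2. the sled's platform slides over the tooth with the bar held down (value of joint catch above 0.008 m and y of sled in the frame of track between -0.06 and -0.016 m), for 0.05 s.
At the end, for the whole second after the job is handed in: The sled stands flat in the track at the end stop (within 9 mm of touching it), at rest, with the tooth in its window and the bar back up (within 2 mm) (y of sled in the frame of track between -0.006 and 0.006 m and x of sled in the frame of track between -0.005 and 0.005 m and z of sled in the frame of track below 0.019 m and angle between sled's own z axis and vertical below 0.06 rad and value of joint catch below 0.002 m and linear speed of sled below 0.01 m/s).
It fails at once if the bar is let up (less than 8 mm down) while the sled's platform is over the tooth (y of sled in the frame of track between -0.07 and -0.016 m and value of joint catch below 0.008 m).
It fails at once if the sled is lifted more than 8 mm or tipped more than 0.15 rad (z of sled in the frame of track above 0.024 m or angle between sled's own z axis and vertical above 0.15 rad).
It fails at once if a loose bystander (kumkum box, diya or lighter) is moved more than 15 mm or tipped (distance of any of kumkum_box, diya_a, diya_b, lighter from where it was at the start of the episode above 0.015 m or angle between any of kumkum_box, diya_a, diya_b, lighter's own z axis and vertical above 0.3 rad).
It also fails if it takes over 35 s, if anything falls off the work surface, if the arm or the gripper's body presses on something with over 40 N, if the wrist force passes 120 N, or if a joint passes its speed limit or range.

## Working session

There is one attempt and no reset: what is moved stays moved. The work goes in short steps, Python scripts to look and compute and a tool call to move; the robot and the scene stay as the last step left them, time stands still between calls to the robot, and variables do not carry over. Pictures are saved under pics/ and viewed, and the job is handed in when it is done.

Besides the shell and the picture viewer there is one more tool, called after "Request:" as name(argument=value, ...) on one line, values as JSON. send_rows: Moves the arm, as the interface text tells. Its arguments: {"type":"object","properties":{"turn":{"type":"array","items":{"type":"array","items":{"type":"number"}}},"translation":{"type":"array","items":{"type":"array","items":{"type":"number"}}},"grip":{"type":"array","items":{"type":"number"}},"grip_force":{"type":"number"}},"required":["turn","translation","grip"]}

```bash
mkdir -p pics; python3 - <<'E'
from rig import env
import cv2
for n in("top","side"):
    p=env.camera_params(n); print(n,p)
    cv2.imwrite(f"pics/{n}0.png",env.read_camera(n))
print(env.read_state())
E
```

```text
top {'mtx': array([[538.33608704,   0.        , 321.56022085],
       [  0.        , 538.33608704, 229.50333185],
       [  0.        ,   0.        ,   1.        ]]), 'R': array([[ 0.0108848 , -0.9995204 ,  0.02899119],
       [-0.99544004, -0.01357897, -0.0944179 ],
       [ 0.09476629, -0.02783127, -0.99511043]]), 't': array([0.07547932, 0.46943556, 1.11672204])}
side {'mtx': array([[536.87422286,   0.        , 322.68819984],
       [  0.        , 536.87422286, 243.08433392],
       [  0.        ,   0.        ,   1.        ]]), 'R': array([[ 0.67049077, -0.74181647,  0.01226575],
       [-0.3799889 , -0.35755856, -0.85308869],
       [ 0.63722097,  0.56732724, -0.52162174]]), 't': array([-0.24975181,  0.26482979,  0.80514724])}
{'t': 0.1, 'q': array([-1.22900233e+00,  4.23808201e-01,  1.63057608e+00, -2.48425635e-05,
        1.08859754e+00, -1.89784968e-02]), 'qd': array([ 6.92078830e-04, -1.61141752e-03, -1.45858854e-03, -9.64215925e-04,
        3.18606216e-05,  8.43648034e-04]), 'effort': array([-6.20640967e-04, -5.58423436e+01, -2.82443404e+01, -5.22386972e-05,
        3.05815440e-03, -1.77279111e-05]), 'tool_pos': array([ 0.22049431, -0.58430594,  0.23061082]), 'eef_rot': array([-3.14020332e+00, -4.37279697e-06,  3.60784026e-01]), 'contact_force': array([ 0.02284436,  0.55833728, -0.14422286]), 'ft_torque': array([ 0.00977243,  0.01242169, -0.01394415]), 'finger_gap': 1.0019518529118856}
```

View pics/top0.png

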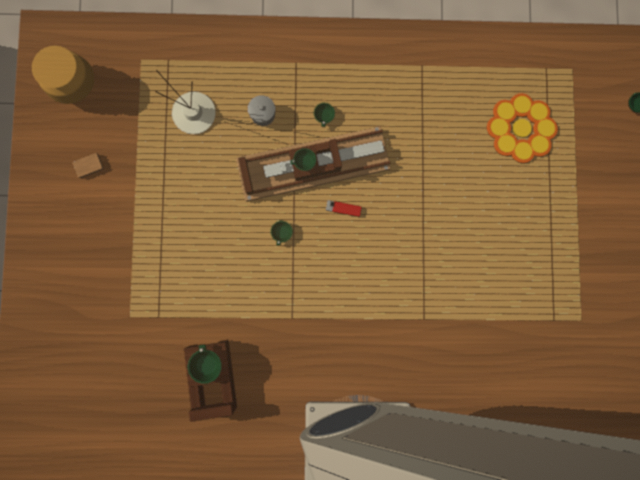

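View pics/side0.png

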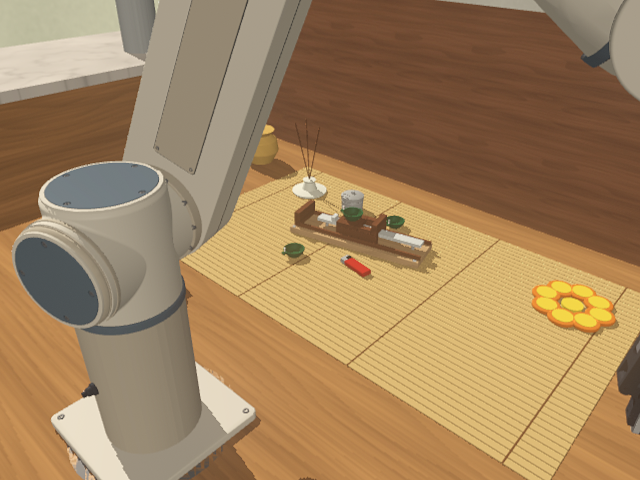

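The top view shows the track at about (245–395, 130–200) px. Its end stop is at the left, around (250,175), and the sled is near (315,160). I'll zoom in to measure.

```bash
python3 - <<'E'
import cv2
a=cv2.imread("pics/top0.png")[90:250,220:420]; cv2.imwrite("pics/top0z.png",cv2.resize(a,(800,640),interpolation=cv2.INTER_CUBIC)[:600])
a=cv2.imread("pics/side0.png")[180:285,280:440]; cv2.imwrite("pics/side0z.png",cv2.resize(a,(800,525),interpolation=cv2.INTER_CUBIC))
E
```

```text
(no output)
```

View pics/top0z.png

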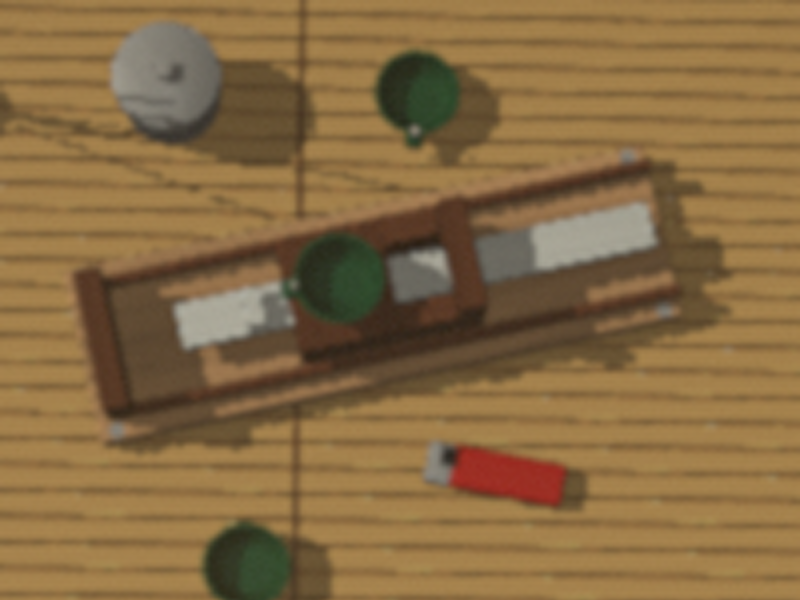

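View pics/side0z.png

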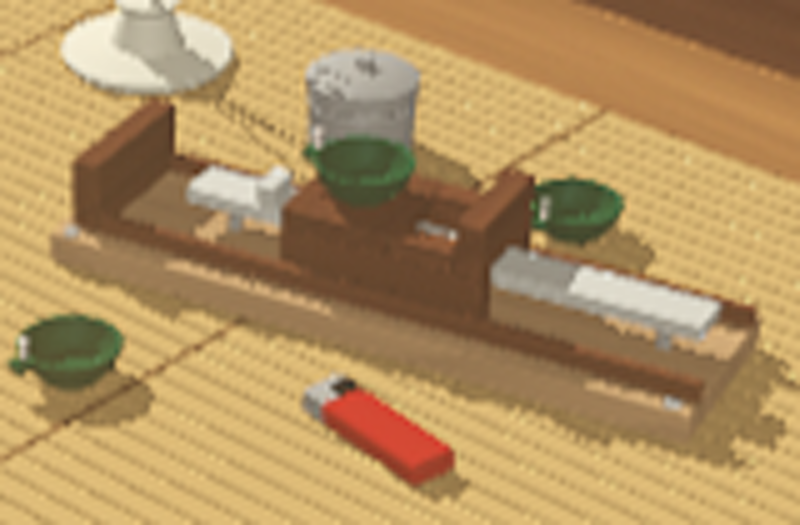

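```bash
cat >h.py <<'E'
import numpy as np, cv2
from rig import env
def ray(cam,uv,z):
    p=env.camera_params(cam);K,R,t=p['mtx'],p['R'],p['t']
    c=-R.T@t; d=R.T@np.linalg.inv(K)@np.array([uv[0],uv[1],1.])
    return c+d*(z-c[2])/d[2]
def zt(x,y): return (220+(x+.5)/4-.5, 90+(y+.5)/4-.5)
def zs(x,y): return (280+(x+.5)/5-.5, 180+(y+.5)/5-.5)
E
python3 - <<'E'
from h import *
A=ray('top',zt(178,327),.038);B=ray('top',zt(651,225),.038)
print(A,B,np.linalg.norm(A-B)); u=(A-B)/np.linalg.norm(A-B); print('yaw of track y',np.degrees(np.arctan2(u[1],u[0])))
A2=ray('side',zs(207,188),.038);B2=ray('side',zs(705,315),.038);print('side',A2,B2)
O=(A+B)/2+u*.0875; O[2]=0; xa=np.array([u[1],-u[0],0])
print('O',O,'u',u)
def tr(P):P=P-O;return P@xa,P@u
for n,uv,z in [('stopL',(75,270),.052),('stopR',(110,415),.052),('stopf1',(102,270),.052),('stopf2',(130,410),.052),('wallfar end',(648,160),.026),('wallnear',(680,290),.026),
 ('plate b far',(469,199),.068),('plate b near',(487,300),.068),('plate front far',(440,207),.068),('plate front near',(460,308),.068),('plat front far',(280,240),.052),('plat front near',(305,350),.052)]:
    print(n,np.round(np.array(tr(ray('top',zt(*uv),z)))*1e3,1))
for n,uv,z in [('plate b far top',(530,180),.068),('plate b near top',(492,255),.068),('bar end far',(720,300),.038),('bar end near',(700,333),.038)]:
    print('side',n,np.round(np.array(tr(ray('side',zs(*uv),z)))*1e3,1))
for n,uv,z in [('kum',(165,75),.051),('diya_a',(418,92),.018),('diyab',(247,565),.018),('l1',(430,460),.014),('l2',(563,485),.014)]:
    print(n,np.round(np.array(tr(ray('top',zt(*uv),z)))*1e3,1))
E
```

```text
[0.5876636  0.20352149 0.038     ] [ 0.64673352 -0.04534954  0.038     ] 0.25578516239359594
yaw of track y 103.35216479128813
side [0.58583765 0.19885118 0.038     ] [ 0.65018693 -0.03800388  0.038     ]
O [0.59699169 0.16422076 0.        ] u [-0.23093567  0.97296902  0.        ]
stopL [37.7 85.6]
stopR [-40.5  83.8]
stopf1 [34.7 72. ]
stopf2 [-40.2  73.2]
wallfar end [  37.6 -224.4]
wallnear [ -35.2 -224.8]
plate b far [  26.8 -120.7]
plate b near [ -26.7 -117.9]
plate front far [  25.9 -105.1]
plate front near [ -27.8 -103.4]
plat front far [ 30.5 -21.4]
plat front near [-28.9 -21.6]
side plate b far top [  29.1 -113.3]
side plate b near top [ -42.1 -125.8]
side bar end far [  20.6 -210.4]
side bar end near [ -10.3 -212.3]
kum [129.6  18.4]
diya_a [ 102.7 -112.6]
diyab [-128.3   32.4]
l1 [-94.1 -74.8]
l2 [-122.6 -141.3]
```

Track frame fit: the tooth is at (0.597, 0.164) and track +y points at 103.35° yaw. The sled origin is at about y = −90 mm. I'll close the gripper and yaw the tool to 103.35°, so tool x runs along the track.

Request:
send_rows(turn=[[0,0,-8.5],[0,0,-8.5],[0,0,-8.5],[0,0,-8.5],[0,0,-8.5],[0,0,-8.5],[0,0,-8.5],[0,0,-8.5]], translation=[[0,0,0],[0,0,0],[0,0,0],[0,0,0],[0,0,0],[0,0,0],[0,0,0],[0,0,0]], grip=[0,0,0,0,0,0,0,0])

```text
t: 0.9
tool_pos: [0.2205, -0.5844, 0.2309]
eef_rot: [-3.141, -0.001, 1.554]
contact_force: [0.5, -0.3, -0.2]
finger_gap: 0.002
```

Request:
send_rows(turn=[[0,0,-7.34],[0,0,-7.34],[0,0,0],[0,0,0],[0,0,0],[0,0,0],[0,0,0],[0,0,0]], translation=[[0,0,0],[0,0,0],[0.02,0.02,0],[0.02,0.02,0],[0.02,0.02,0],[0.02,0.02,0],[0.02,0.02,0],[0.02,0.02,0]], grip=[0,0,0,0,0,0,0,0])

```text
t: 1.7
tool_pos: [0.31, -0.439, 0.231]
eef_rot: [-3.141, -0.001, 1.804]
contact_force: [0.0, 0.1, -0.8]
finger_gap: 0.002
```

```bash
cat >>h.py <<'E'
O=np.array([0.59699,0.16422,0]);u=np.array([-0.23094,0.97297,0]);xa=np.array([u[1],-u[0],0])
from scipy.spatial.transform import Rotation as Ro
def st(target=None):
    s=env.read_state();P=s['tool_pos'];R=Ro.from_euler('xyz',s['eef_rot']).as_matrix()
    print('t',s['t'],'P',P.round(4),'rpy',np.degrees(s['eef_rot']).round(2),'track x,y mm',round((P-O)@xa*1e3,1),round((P-O)@u*1e3,1),'z',round(P[2]*1e3,1),'F track xyz',((s['contact_force']@np.c_[xa,u,[0,0,1]])).round(1),'gap',round(s['finger_gap'],3))
    if target is not None:
        T=O+xa*target[0]/1e3+u*target[1]/1e3;T[2]=target[2]/1e3
        print('tool delta',(R.T@(T-P)).round(4))
E
python3 -c "
from h import *
st((0,-143,231))"
```

```text
t 1.7 P [ 0.31  -0.439  0.231] rpy [-1.7999e+02 -4.0000e-02  1.0334e+02] track x,y mm -418.5 -520.7 z 231.0 F track xyz [ 0.   0.1 -0.8] gap 0.002
tool delta [3.777e-01 4.185e-01 2.000e-04]
```

Request:
send_rows(turn=[[0,0,0],[0,0,0],[0,0,0],[0,0,0],[0,0,0],[0,0,0],[0,0,0],[0,0,0]], translation=[[0.027,0.03,0],[0.027,0.03,0],[0.027,0.03,0],[0.027,0.03,0],[0.027,0.03,0],[0.027,0.03,0],[0.027,0.03,0],[0.027,0.03,0]], grip=[0,0,0,0,0,0,0,0])

```text
t: 2.5
tool_pos: [0.4939, -0.1731, 0.2312]
eef_rot: [-3.141, -0.0, 1.804]
contact_force: [-0.3, -1.3, -0.5]
finger_gap: -0.003
```

Request:
send_rows(turn=[[0,0,0],[0,0,0],[0,0,0],[0,0,0],[0,0,0],[0,0,0],[0,0,0],[0,0,0]], translation=[[0.027,0.03,0],[0.027,0.03,0],[0.027,0.03,0],[0.027,0.03,0],[0.027,0.03,0],[0.027,0.029,0],[0,0,0],[0,0,0]], grip=[0,0,0,0,0,0,0,0])

```text
t: 3.3
tool_pos: [0.6297, 0.025, 0.2306]
eef_rot: [-3.14, -0.0, 1.806]
contact_force: [-0.3, -0.3, 0.2]
finger_gap: -0.002
```

```bash
python3 -c "
from h import *
st((0,-143,60))"
```

```text
t 3.3 P [0.6297 0.025  0.2306] rpy [-1.7992e+02 -1.0000e-02  1.0346e+02] track x,y mm -0.3 -143.0 z 230.6 F track xyz [-0.4 -0.3  0.2] gap -0.002
tool delta [0.     0.0005 0.1706]
```

Request:
send_rows(turn=[[0,0,0],[0,0,0],[0,0,0],[0,0,0],[0,0,0],[0,0,0],[0,0,0],[0,0,0]], translation=[[0,0,0.03],[0,0,0.03],[0,0,0.03],[0,0,0.03],[0,0,0.03],[0,0,0.02],[0,0,0.01],[0,0,0]], grip=[0,0,0,0,0,0,0,0])

```text
t: 4.1
tool_pos: [0.6286, 0.0233, 0.0501]
eef_rot: [-3.139, -0.001, 1.803]
contact_force: [0.1, -0.5, 0.5]
finger_gap: 0.0
```

```bash
python3 - <<'E'
from h import *
st((0,-143,38))
a=env.read_camera('side')[160:280,280:440]; cv2.imwrite("pics/side1z.png",cv2.resize(a,(800,600),interpolation=cv2.INTER_CUBIC))
a=env.read_camera('top')[90:240,220:420]; cv2.imwrite("pics/top1z.png",cv2.resize(a,(800,600),interpolation=cv2.INTER_CUBIC))
E
```

```text
t 4.1 P [0.6286 0.0233 0.0501] rpy [-1.7983e+02 -3.0000e-02  1.0329e+02] track x,y mm -1.8 -144.4 z 50.1 F track xyz [-0.  -0.5  0.5] gap 0.0
tool delta [0.0014 0.0018 0.0121]
```

View pics/side1z.png

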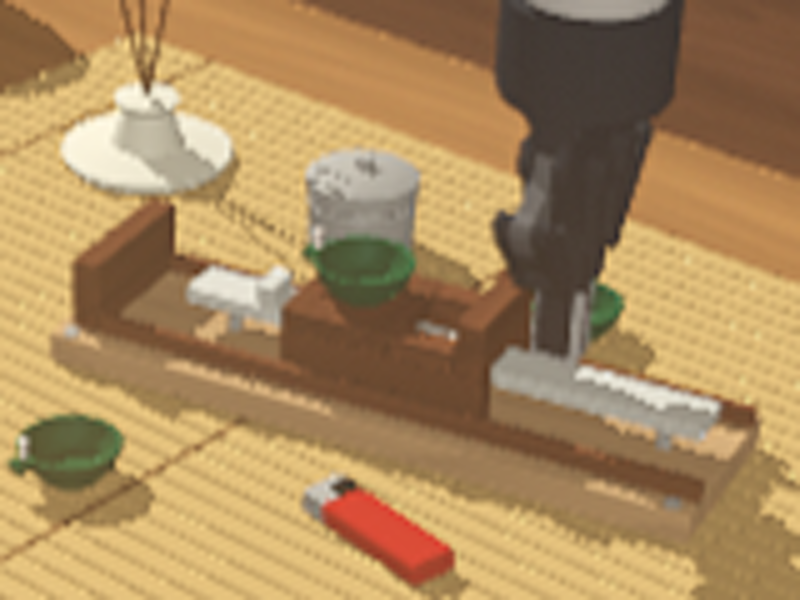

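View pics/top1z.png

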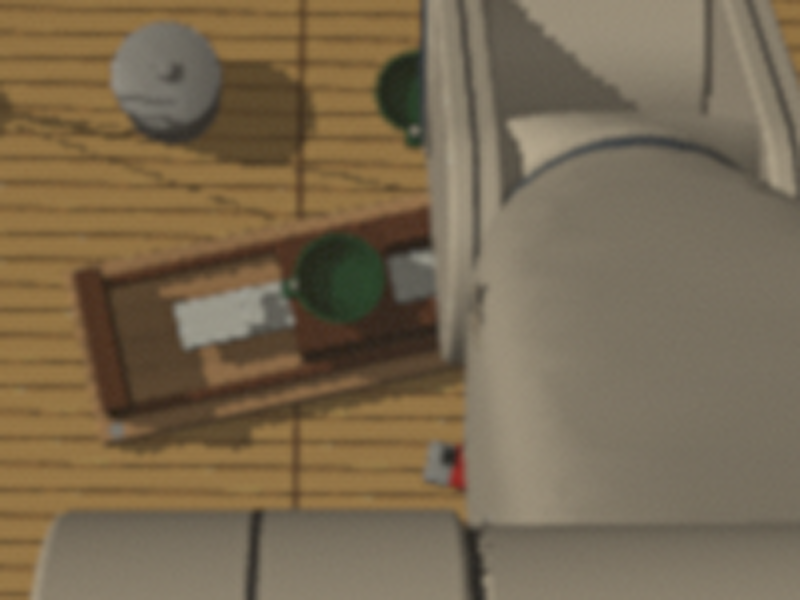

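The side view shows the closed fingertips over the bar behind the push plate, with the tip near (560,355) in the zoom and a clear gap to the plate. Next I press down.

Request:
send_rows(turn=[[0,0,0],[0,0,0],[0,0,0],[0,0,0],[0,0,0],[0,0,0],[0,0,0],[0,0,0]], translation=[[0,0.0015,0.004],[0,0,0.004],[0,0,0.004],[0,0,0.004],[0,0,0.004],[0,0,0.003],[0,0,0.002],[0,0,0]], grip=[0,0,0,0,0,0,0,0])

```text
t: 5.0
tool_pos: [0.6322, 0.0247, 0.027]
eef_rot: [3.14, 0.0, 1.804]
contact_force: [-0.6, 0.1, 6.5]
finger_gap: -0.003
```

```bash
python3 -c "
from h import *
st((0,-143,24))"
```

```text
t 5.0 P [0.6322 0.0247 0.027 ] rpy [1.7993e+02 2.0000e-02 1.0336e+02] track x,y mm 2.0 -143.9 z 27.0 F track xyz [-0.6  0.2  6.5] gap -0.003
tool delta [ 0.0009 -0.002   0.003 ]
```

Request:
send_rows(turn=[[0,0,0],[0,0,0],[0,0,0],[0,0,0],[0,0,0],[0,0,0],[0,0,0],[0,0,0]], translation=[[0,-0.001,0.001],[0,0,0.001],[0,0,0.001],[0,0,0.001],[0,0,0.0],[0,0,0],[0,0,0],[0,0,0]], grip=[0,0,0,0,0,0,0,0])

```text
t: 5.8
tool_pos: [0.6324, 0.0246, 0.0265]
eef_rot: [3.138, 0.001, 1.804]
contact_force: [-8.5, -0.2, 35.6]
finger_gap: -0.003
```

```bash
python3 -c "
from h import *
st((0,-143,24))"
```

```text
t 5.8 P [0.6324 0.0246 0.0265] rpy [1.7979e+02 4.0000e-02 1.0336e+02] track x,y mm 2.2 -144.0 z 26.5 F track xyz [-8.3  1.8 35.6] gap -0.003
tool delta [ 0.001  -0.0022  0.0025]
```

The bar bottoms out at z ≈ 26.5 mm, because the mat adds about 2 mm. I'll ease off to moderate pressure.

Request:
send_rows(turn=[[0,0,0],[0,0,0],[0,0,0],[0,0,0],[0,0,0],[0,0,0],[0,0,0],[0,0,0]], translation=[[0,0,-0.001],[0,0,-0.0005],[0.001,0,0],[0.001,0,0],[0.002,0,0],[0.002,0,0],[0,0,0],[0,0,0]], grip=[0,0,0,0,0,0,0,0])

```text
t: 6.6
tool_pos: [0.6322, 0.0279, 0.0268]
eef_rot: [3.136, 0.004, 1.805]
contact_force: [-0.7, -13.8, 20.5]
finger_gap: -0.002
```

```bash
python3 -c "
from h import *
st((0,-143,24))"
```

```text
t 6.6 P [0.6322 0.0279 0.0268] rpy [179.7    0.23 103.4 ] track x,y mm 2.7 -140.7 z 26.8 F track xyz [ -3.9 -13.3  20.5] gap -0.002
tool delta [-0.0023 -0.0028  0.0028]
```

Request:
send_rows(turn=[[0,0,0],[0,0,0],[0,0,0],[0,0,0],[0,0,0],[0,0,0],[0,0,0],[0,0,0]], translation=[[0.003,-0.0003,0],[0.003,-0.0003,0],[0.003,-0.0003,0],[0.003,-0.0003,0],[0.003,-0.0003,0],[0.003,0,0],[0.002,0,0],[0,0,0]], grip=[0,0,0,0,0,0,0,0])

```text
t: 7.4
tool_pos: [0.6275, 0.0473, 0.0269]
eef_rot: [3.133, 0.004, 1.805]
contact_force: [3.4, -12.0, 17.0]
finger_gap: 0.003
```

```bash
python3 - <<'E'
from h import *
st((0,-143,24))
a=env.read_camera('side')[160:280,280:440]; cv2.imwrite("pics/side2z.png",cv2.resize(a,(800,600),interpolation=cv2.INTER_CUBIC))
E
```

```text
t 7.4 P [0.6275 0.0473 0.0269] rpy [179.53   0.25 103.4 ] track x,y mm 2.7 -120.8 z 26.9 F track xyz [  0.5 -12.5  17. ] gap 0.003
tool delta [-0.0222 -0.0027  0.003 ]
```

View pics/side2z.png

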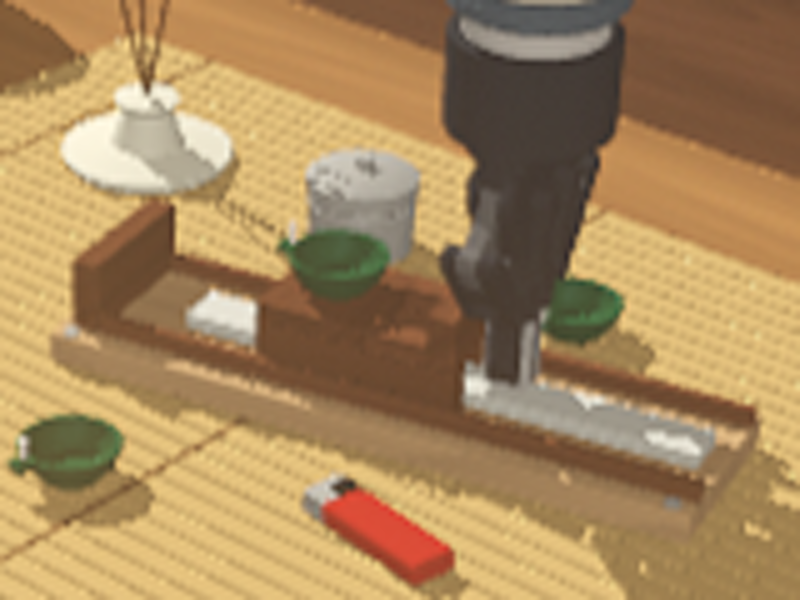

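The sled is moving flat and its platform is starting over the lowered tooth. I'll keep pushing.

Request:
send_rows(turn=[[0,0,0],[0,0,0],[0,0,0],[0,0,0],[0,0,0],[0,0,0],[0,0,0],[0,0,0]], translation=[[0.003,-0.0003,0.0003],[0.003,-0.0003,0],[0.004,-0.0003,0],[0.004,-0.0003,0],[0.004,-0.0003,0],[0.004,0,0],[0.004,0,0],[0.003,0,0]], grip=[0,0,0,0,0,0,0,0])

```text
t: 8.25
tool_pos: [0.6198, 0.0749, 0.0269]
eef_rot: [3.133, 0.005, 1.805]
contact_force: [3.6, -14.9, 19.7]
finger_gap: -0.0
```

```bash
python3 - <<'E'
from h import *
st()
E
```

```text
t 8.25 P [0.6198 0.0749 0.0269] rpy [179.49   0.26 103.4 ] track x,y mm 1.5 -92.1 z 26.9 F track xyz [  0.  -15.4  19.7] gap -0.0
```

Request:
send_rows(turn=[[0,0,0],[0,0,0],[0,0,0],[0,0,0],[0,0,0],[0,0,0],[0,0,0],[0,0,0]], translation=[[0.004,-0.0003,0],[0.004,-0.0003,0],[0.004,-0.0003,0],[0.004,-0.0003,0],[0.004,0,0],[0.004,0,0],[0.004,0,0],[0.004,0,0]], grip=[0,0,0,0,0,0,0,0])

```text
t: 9.05
tool_pos: [0.6113, 0.1058, 0.0269]
eef_rot: [3.133, 0.004, 1.805]
contact_force: [4.6, -16.6, 20.3]
finger_gap: 0.002
```

```bash
python3 - <<'E'
from h import *
st()
a=env.read_camera('side')[160:280,280:440]; cv2.imwrite("pics/side3z.png",cv2.resize(a,(800,600),interpolation=cv2.INTER_CUBIC))
E
```

```text
t 9.05 P [0.6113 0.1058 0.0269] rpy [179.49   0.24 103.4 ] track x,y mm 0.4 -60.1 z 26.9 F track xyz [  0.7 -17.2  20.3] gap 0.002
```

View pics/side3z.png

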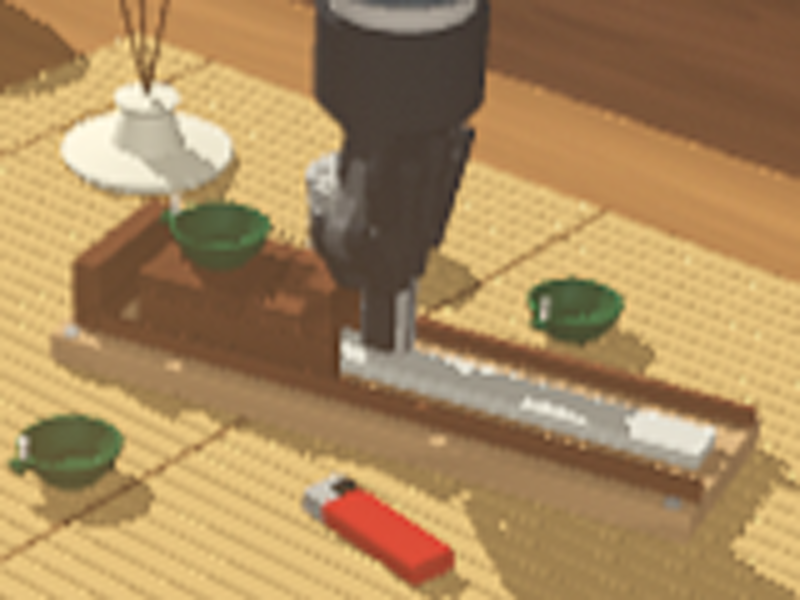

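About 20 mm is left. I'll go slower now and watch for the push force to rise at the stop.

Request:
send_rows(turn=[[0,0,0],[0,0,0],[0,0,0],[0,0,0],[0,0,0],[0,0,0],[0,0,0],[0,0,0]], translation=[[0.003,0,0],[0.003,0,0],[0.002,0,0],[0.002,0,0],[0.002,0,0],[0.001,0,0],[0.001,0,0],[0.001,0,0]], grip=[0,0,0,0,0,0,0,0])

```text
t: 9.9
tool_pos: [0.6077, 0.1204, 0.0269]
eef_rot: [3.133, 0.004, 1.805]
contact_force: [5.6, -18.5, 21.1]
finger_gap: 0.001
```

```bash
python3 - <<'E'
from h import *
st()
E
```

```text
t 9.9 P [0.6077 0.1204 0.0269] rpy [179.51   0.23 103.4 ] track x,y mm 0.3 -45.1 z 26.9 F track xyz [  1.2 -19.3  21.1] gap 0.001
```

Request:
send_rows(turn=[[0,0,0],[0,0,0],[0,0,0],[0,0,0],[0,0,0],[0,0,0],[0,0,0],[0,0,0]], translation=[[0.001,0,0],[0.001,0,0],[0.001,0,0],[0.001,0,0],[0.0005,0,0],[0.0005,0,0],[0,0,0],[0,0,0]], grip=[0,0,0,0,0,0,0,0])

```text
t: 10.7
tool_pos: [0.607, 0.1234, 0.0269]
eef_rot: [3.133, 0.006, 1.805]
contact_force: [7.2, -27.7, 22.2]
finger_gap: 0.004
```

```bash
python3 - <<'E'
from h import *
st()
a=env.read_camera('side')[160:280,280:440]; cv2.imwrite("pics/side4z.png",cv2.resize(a,(800,600),interpolation=cv2.INTER_CUBIC))
a=env.read_camera('top')[90:240,220:420]; cv2.imwrite("pics/top4z.png",cv2.resize(a,(800,600),interpolation=cv2.INTER_CUBIC))
E
```

```text
t 10.7 P [0.607  0.1234 0.0269] rpy [179.51   0.33 103.4 ] track x,y mm 0.3 -42.0 z 26.9 F track xyz [  0.6 -28.6  22.2] gap 0.004
```

View pics/side4z.png

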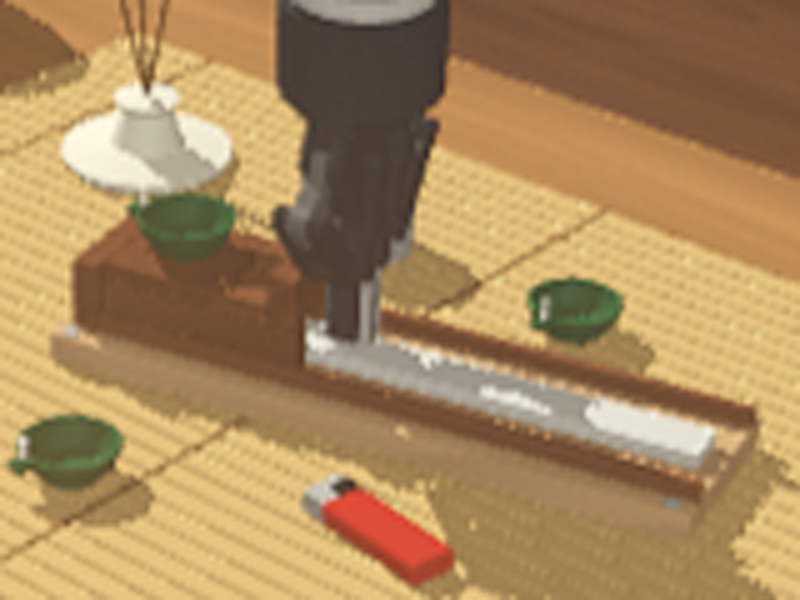

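View pics/top4z.png

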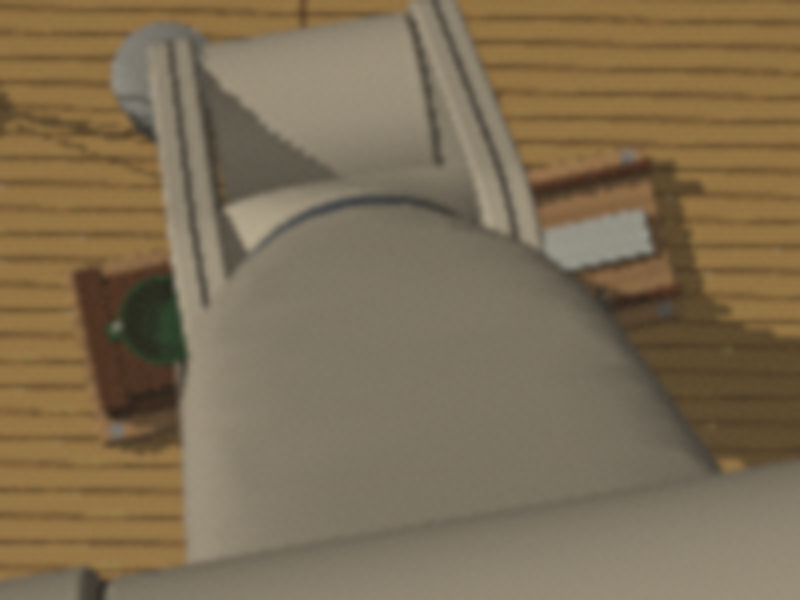

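The sled is against the end stop: the push force rose from 19 to 29 N and the last motion came up short. I'll back off with the bar still held down, then lift straight up.

Request:
send_rows(turn=[[0,0,0],[0,0,0],[0,0,0],[0,0,0],[0,0,0],[0,0,0],[0,0,0],[0,0,0]], translation=[[-0.002,0,0],[-0.002,0,0],[-0.002,0,0],[-0.002,0,0],[-0.002,0,0],[-0.002,0,0],[-0.002,0,0],[0,0,0]], grip=[0,0,0,0,0,0,0,0])

```text
t: 11.6
tool_pos: [0.6082, 0.1171, 0.0269]
eef_rot: [3.134, -0.002, 1.803]
contact_force: [-3.9, 12.8, 22.3]
finger_gap: -0.005
```

```bash
python3 - <<'E'
from h import *
st()
E
```

```text
t 11.6 P [0.6082 0.1171 0.0269] rpy [ 1.7956e+02 -1.4000e-01  1.0332e+02] track x,y mm -0.0 -48.4 z 26.9 F track xyz [-0.8 13.4 22.3] gap -0.005
```

Request:
send_rows(turn=[[0,0,0],[0,0,0],[0,0,0],[0,0,0],[0,0,0],[0,0,0],[0,0,0],[0,0,0]], translation=[[0,0,-0.002],[0,0,-0.003],[0,0,-0.003],[0,0,-0.003],[0,0,-0.004],[0,0,-0.005],[0,0,-0.01],[0,0,-0.02]], grip=[0,0,0,0,0,0,0,0])

```text
t: 12.4
tool_pos: [0.6028, 0.1134, 0.0724]
eef_rot: [-3.136, -0.0, 1.804]
contact_force: [0.4, 0.5, 0.6]
finger_gap: 0.001
```

Request:
send_rows(turn=[[0,0,0],[0,0,0],[0,0,0],[0,0,0],[0,0,0],[0,0,0],[0,0,0],[0,0,0]], translation=[[0,0,-0.03],[0,0,-0.03],[0,0,-0.03],[-0.03,0,-0.03],[-0.04,-0.03,0],[-0.04,-0.03,0],[-0.04,-0.03,0],[-0.04,-0.03,0]], grip=[0,0,0,0,0,0,0,0])

```text
t: 13.2
tool_pos: [0.5301, -0.1001, 0.1936]
eef_rot: [-3.14, -0.0, 1.804]
contact_force: [1.0, -1.0, -0.4]
finger_gap: -0.003
```

Request:
send_rows(turn=[[0,0,0],[0,0,0],[0,0,0],[0,0,0],[0,0,0],[0,0,0],[0,0,0],[0,0,0]], translation=[[-0.04,-0.03,0],[-0.04,-0.03,0],[-0.04,-0.03,0],[-0.04,-0.03,0],[0,0,0],[0,0,0],[0,0,0],[0,0,0]], grip=[0,0,0,0,0,0,0,0])

```text
t: 14.0
tool_pos: [0.4526, -0.2807, 0.1934]
eef_rot: [-3.141, -0.001, 1.806]
contact_force: [-0.3, -1.2, -0.2]
finger_gap: 0.0
```

```bash
python3 - <<'E'
from h import *
st()
a=env.read_camera('side')[160:280,280:440]; cv2.imwrite("pics/side5z.png",cv2.resize(a,(800,600),interpolation=cv2.INTER_CUBIC))
a=env.read_camera('top')[90:240,220:420]; cv2.imwrite("pics/top5z.png",cv2.resize(a,(800,600),interpolation=cv2.INTER_CUBIC))
E
```

```text
t 14.0 P [ 0.4526 -0.2807  0.1934] rpy [-1.7998e+02 -3.0000e-02  1.0346e+02] track x,y mm -243.2 -399.6 z 193.4 F track xyz [-0.5 -1.1 -0.2] gap 0.0
```

View pics/side5z.png

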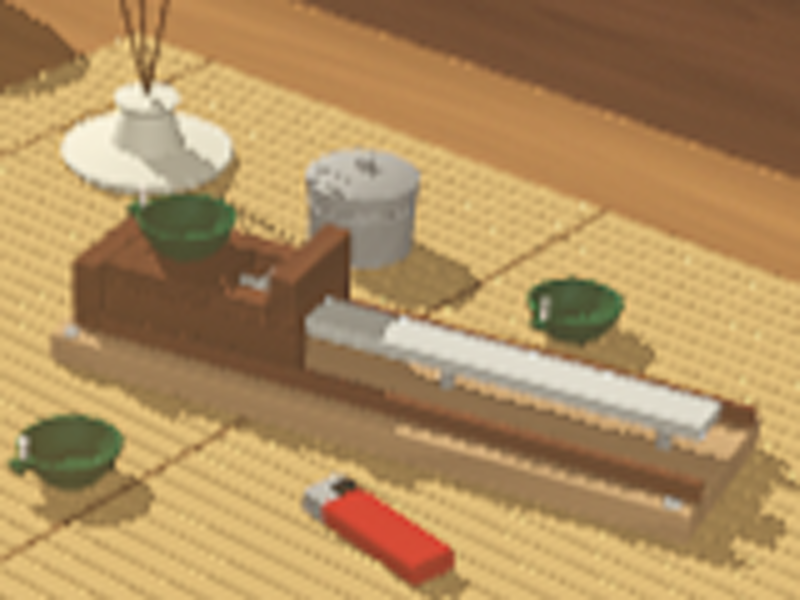

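View pics/top5z.png

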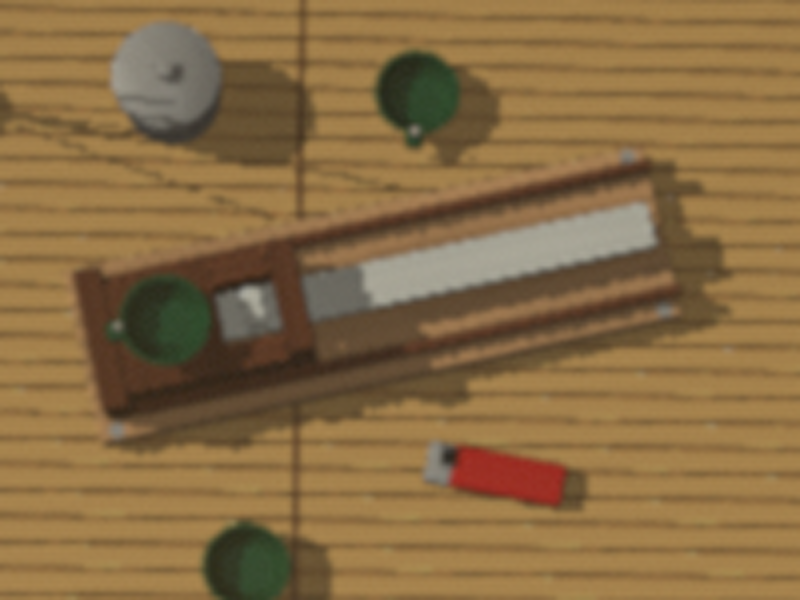

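```bash
python3 - <<'E'
from h import *
for uv in [(298,240),(317,345)]:
    P=ray('top',zt(*uv),.070)-O; print('sled origin y est',P@u*1e3+30,'x',P@xa*1e3)
P=ray('top',zt(652,225),.040)-O; print('bar end y at up height',P@u*1e3)
env.job_done()
E
```

```text
sled origin y est -0.0031916592247362985 x 24.11574894859901
sled origin y est 2.303596277241205 x -31.200284072053798
bar end y at up height -215.5170512040805
the job is handed in; nothing more can be done
```

The job is handed in at about 14 s. The sled is at the end stop and the bar has sprung back up, though no verdict was reported.

With the gripper shut, I pressed the bar right down behind the sled, where it bottomed out with about 20 N held on it. I slid along the bar, pushing the sled over the tooth. It reached the stop when the push force rose from 19 to 29 N and the motion stalled. I then backed off about 6 mm with the bar still held down, lifted straight up and moved clear.

**Last checks:**
- **Sled:** it sits flat with its front at the stop, and the tooth shows in its window. From the top view I estimate its origin at y ≈ 0 to +2 mm. The target is +3 mm; the limit is ±6 mm. The plate edge corners I picked put it roughly 3 mm off centre in x, with a limit of ±5 mm. That is only a coarse reading, because guide play allows just 2 mm.
- **Bar:** it looks back at its starting height in both views. I did not measure this beyond its end position, which projects correctly (−215.5 mm against −215 mm).
- **Loose things:** the kumkum box, both diyas and the lighter appear at the same pixels as at the start.

One thing disagreed with the given figures: the bar bottomed at about z = 26.5 mm, where 24 mm was expected. I put that down to the mat's thickness.

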